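# Open the sample changer's drawer and hold its index pin withdrawn

### The arm

A 6-joint arm with a two-finger parallel gripper is mounted at the origin on a cart in front of the work surface, level with it; the furniture and walls round the work are solid. World frame = base frame: x ahead of the robot, y to its left, z up, the work surface at z = 0. Lengths are in m, angles in rad, forces in N, time in s.
With the tool pointing down it reaches from about 0.375 to 0.9 m from the base axis. Payload 3.1 kg.
Tool frame: the origin (TCP) lies at the very end of the fingers, on their centre line; the grasp point (between the pads) lies 19 mm behind it; z points along the fingers, y is the direction in which the jaws open and shut (so a half turn about z gives the same grasp; the last joint's range is limited). The gripper opens to 87 mm and grips with 3 to 60 N. Pads are 19 mm wide; open, the fingers measure 117 mm over their backs; the gripper's body (75 mm by 190 mm) begins 51 mm behind the grasp point.
Start: joints at [1.119, 0.527, 1.433, -0, 1.181, -0.178], TCP at [0.168, 0.602, 0.223] pointing down, gripper open.
Joint ranges: [-3.08, 3.08], [-0.75, 2.2], [0.22, 2.44], [-1.43, 4.57], [0, 2.65], [-2.85, 2.85]. Speed limits (rad/s): [2.79, 2.79, 3.14, 3.14, 3.14, 3.14].

### API

Orientations are given as a unit quaternion [x, y, z, w].
In Python, from rig import robot gives the robot as it stands. The module is installed in compiled form; this text tells all that it offers.
- The arm moves only by the tool carry_out, never from a script. Its argument "series" is a list of rows, each a list of 7 numbers: the shift along the tool's x, y, z in mm, then the turn, a rotation vector about the tool's x, y, z in degrees, then the gripper command: -1 is shut, 1 is fully open, values between are in proportion. In form: [[tx, ty, tz, rx, ry, rz, claw], ...]. A call has 1 to 8 rows; each row is the pose to reach, as a shift and turn from the pose measured when the call began, along the tool's axes at that moment; what a row does not reach only later rows make up. A row lasts 1/8 s, in which the tool goes at most 62.5 mm and 10.7 degrees, less where a joint would pass 70% of its speed; a pose out of reach is approached as far as the arm can. A call with a gripper value outside its range is refused whole. The fingers move at their own pace and stop on an object; "force" is the grip in N (left out, the last holds). Time passes only in rows, so rows that repeat a pose let the fingers close. It gives the time, the measured TCP pose, the force and the opening at its end, in the units of the state.
- robot.get_obs(): the state, without advancing time (a new reading comes with each control period).
- robot.camera(name): name is "side" or "top"; returns a dict with "pixels" (384x512x3 uint8, red, green, blue), "fx", "fy", "cx", "cy" (pixels), "position" and "attitude" of the camera in the world. Camera axes: x right, y down, z forward; pixel columns grow to the right and rows downward; lengths in m; the calibration is good to about 2 mm. A picture is of the moment at which its call begins. There is no depth.
- robot.hand_in(): hands the job in, once; it reports no verdict.
The state is a dict: "time": time; "q": joint angles; "joint_velocities": joint speeds; "joint_torque": joint torques, N m; "position": TCP position; "tool_rot": TCP orientation; "ft_force": force on the tool from outside, world axes, zero at the start; "moment": the same for the moment, N m; "grip_width": finger opening in m.
Only numpy, scipy, OpenCV 4.12 (cv2) and the standard library are available. Lean on these libraries where they do the work, as an engineer would, in place of code of your own. Each camera call takes 0.05 s, during which the arm holds its last target.

### The job

The sample wheel in the bench sample changer has to be unlocked: pull the changer's drawer by its handle all the way out to its stop, then take the black knob of the spring index plunger inside by the gripper, pull it straight up as far as it goes and hold it there, with the pin clear of its seat hole. The job finishes while you are still gripping the raised knob: do not let go of it. Leave the things standing round about where they are.

Things in the scene. Friction and masses are not known exactly. Their poses are not given: they have to be found in the camera images.
- changer: the bench sample changer: white box housing 200 deep x 240 wide x 135 mm high, fixed to the worktop, open at its front, which the drawer's front panel closes. Origin at the centre of its underside; its own +x points from front to back, z up; the drawer comes out along its -x.
- drawer (a joint): how far the drawer is out, in m: 0 shut, 0.140 at its stop. It runs stiffly (about 2 N plus 10 N per m/s) and stays where it is left. Its front panel is 232 wide and 14 thick, with its top at z = 127 mm; shut, the outer face lies 114 mm in front of the changer's origin. Tray side walls reach z = 38 mm, vials on the wheel 53 mm.
- drawer_handle (a point): middle of the drawer's horizontal steel bar handle, on the bar's axis, z = 100 mm; the bar is a round one 11 mm thick and 110 mm long, parallel to the front (changer's y), its axis 35 mm in front of the panel; it can be pinched from above, one finger in front of and one behind the bar.
- plunger_knob (a point): centre of the plunger's black round knob (23 mm diameter, 25 mm at its top rim, 25 mm high, axis vertical), half-way up; z = 91.5 mm with the pin seated. It rides on the drawer, 65 mm behind the outer face of the front panel and 40 mm to the changer's -y side: under the housing's roof while the drawer is shut, 75 mm in front of the housing when fully out.
- plunger (a joint): how far the plunger is drawn up, in m: 0 with its pin seated, 0.018 at the end of its travel, straight up. A spring pulls it down with about 5 N when seated and 12 N fully up; let go, it snaps back.
- pin_tip (a point): lower end of the plunger's steel pin (7 mm diameter), on its axis; 8 mm below the seat hole's mouth when seated, 10 mm above it when fully up.
- seat_hole (a point): centre of the mouth of the brass bushing (17 mm outside, 9 mm hole) on the rim of the sample wheel, in which the pin sits; z = 46 mm; rides on the drawer. Above it, below the knob, the bracket arm (18 mm wide) reaches z = 64 mm and the pin's guide barrel (16 mm across) z = 75 mm.
- amber_bottle_mid (a point): bystander: loose amber bottle, 50 mm diameter, 101 mm high; centre, half-way up.
- white_bottle_mid (a point): bystander: loose white plastic bottle, 50 mm diameter, 95 mm high; centre, half-way up.
- small_beaker_mid (a point): bystander: loose small beaker, 46 x 52 mm, 58 mm high; centre, half-way up.
- tape_roll_mid (a point): bystander: loose roll of tan tape, 68 x 78 mm, 19 mm thick, lying on the changer's roof; its centre.
- rack_mid (a point): bystander: loose rack of tubes, 60 x 192 mm, 120 mm high; centre, half-way up.

How it is judged:
By the outcome, as a careful person would: the job done as asked, in the order asked, and still so for the second after the job is handed in, while the arm keeps its last pose, push and grip.
It also fails if it takes over 38 s, if anything falls off the work surface, if the arm or the gripper's body presses on something with over 40 N, if the wrist force passes 120 N, or if a joint passes its speed limit or range.

## Working session

There is one attempt and no reset: what is moved stays moved. The work goes in short steps, Python scripts to look and compute and a tool call to move; the robot and the scene stay as the last step left them, time stands still between calls to the robot, and variables do not carry over. Pictures are saved under pics/ and viewed, and the job is handed in when it is done.

Besides the shell and the picture viewer there is one more tool, called after "Call:" by a JSON object that holds its "fn" and its "kwargs", one argument or row to a line. carry_out: Moves the arm, as the interface text tells. Its arguments: {"type":"object","properties":{"series":{"type":"array"},"force":{"type":"number"}},"required":["series"]}

```bash
mkdir -p pics; cat > h.py <<'E'
import numpy as np,cv2
from scipy.spatial.transform import Rotation as R
from rig import robot
def snap(n,f):
    c=robot.camera(n); cv2.imwrite('pics/'+f,cv2.cvtColor(c['pixels'],cv2.COLOR_RGB2BGR)); return c
def Rc(c):
    a=np.array(c['attitude'],float)
    return R.from_quat(a).as_matrix() if a.size==4 else a.reshape(3,3)
def plane(c,u,v,z):
    d=Rc(c)@np.array([(u-c['cx'])/c['fx'],(v-c['cy'])/c['fy'],1]); p=np.array(c['position'])
    return p+d*(z-p[2])/d[2]
def proj(c,P):
    q=Rc(c).T@(np.array(P)-np.array(c['position'])); return c['cx']+c['fx']*q[0]/q[2],c['cy']+c['fy']*q[1]/q[2]
E
python3 - <<'E'
from h import *
for n in('side','top'):
    c=snap(n,n+'0.png'); print({k:c[k] for k in c if k!='pixels'})
print(robot.get_obs())
E
```

```text
{'fx': 404.6385696599229, 'fy': 404.6385696599229, 'cx': 248.8063404879275, 'cy': 186.51053543187615, 'position': array([-0.15052042, -0.6804803 ,  0.69976529]), 'attitude': array([ 0.81332045, -0.283552  ,  0.17935546, -0.47533117])}
{'fx': 401.1645215002029, 'fy': 401.1645215002029, 'cx': 251.67888805800922, 'cy': 194.89110806523294, 'position': array([0.4638134 , 0.17679639, 1.28197615]), 'attitude': array([-0.69773575,  0.715501  , -0.03203313,  0.01403641])}
{'time': 0.1, 'q': array([ 1.11951567e+00,  5.28383918e-01,  1.43378998e+00, -8.63822581e-06,
        1.18141557e+00, -1.78473813e-01]), 'joint_velocities': array([-0.00180295, -0.00170852, -0.0015158 ,  0.00139555, -0.00121404,
       -0.0004192 ]), 'joint_torque': array([-2.27855708e-04, -4.40985131e+01, -1.77151465e+01,  6.34789257e-02,
        5.34265896e-02, -2.62996093e-05]), 'position': array([0.16805684, 0.60128201, 0.22165789]), 'tool_rot': array([ 1.35979136e-01,  9.90711198e-01, -9.50553439e-04, -3.05407538e-04]), 'ft_force': array([ 0.12140756, -0.0435587 , -0.43562483]), 'moment': array([ 0.01391533, -0.06286806, -0.00373537]), 'grip_width': 0.08680041218111065}
```

View pics/side0.png

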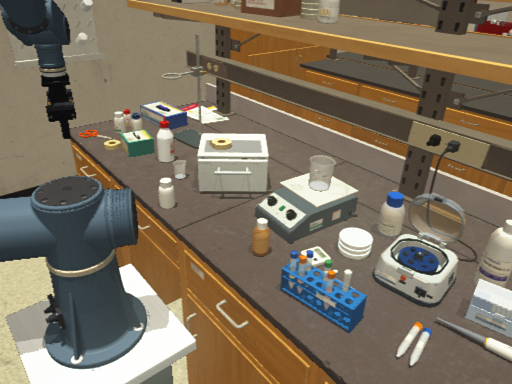

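View pics/top0.png

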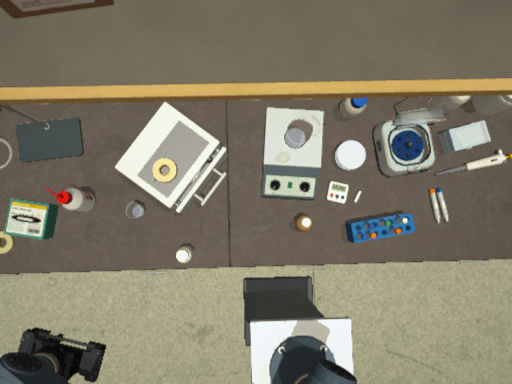

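The top view shows the white changer at about (172,158), with the tape on its roof at (164,169). Its bar handle runs from roughly (197,205) to (224,172). The white bottle is at (184,254), the small beaker at (135,209), the amber bottle at (303,222) and the rack at (380,227).

```bash
python3 - <<'E'
import cv2
t=cv2.imread('pics/top0.png');s=cv2.imread('pics/side0.png')
a=cv2.resize(t[95:220,105:240],None,fx=5,fy=5,interpolation=cv2.INTER_CUBIC)[:, :]
cv2.imwrite('pics/tc.png',cv2.resize(a,(648,600)))
b=s[125:200,185:285]; cv2.imwrite('pics/sc.png',cv2.resize(b,None,fx=8,fy=8,interpolation=cv2.INTER_CUBIC))
E
```

```text
(no output)
```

View pics/tc.png

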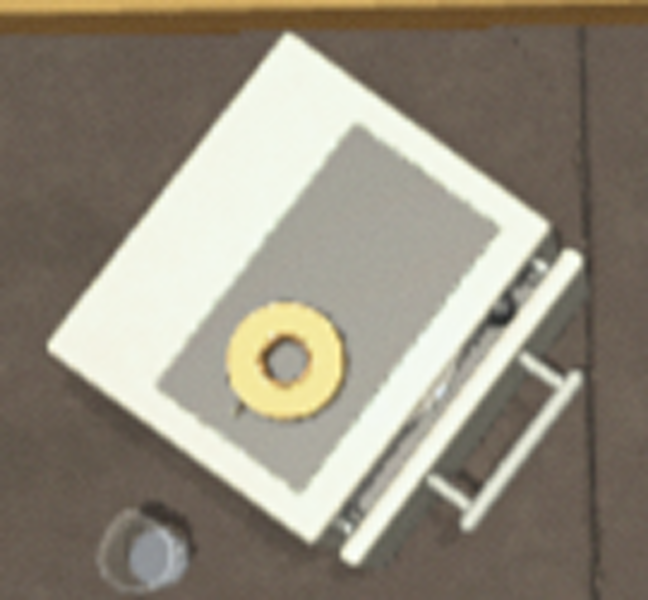

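View pics/sc.png

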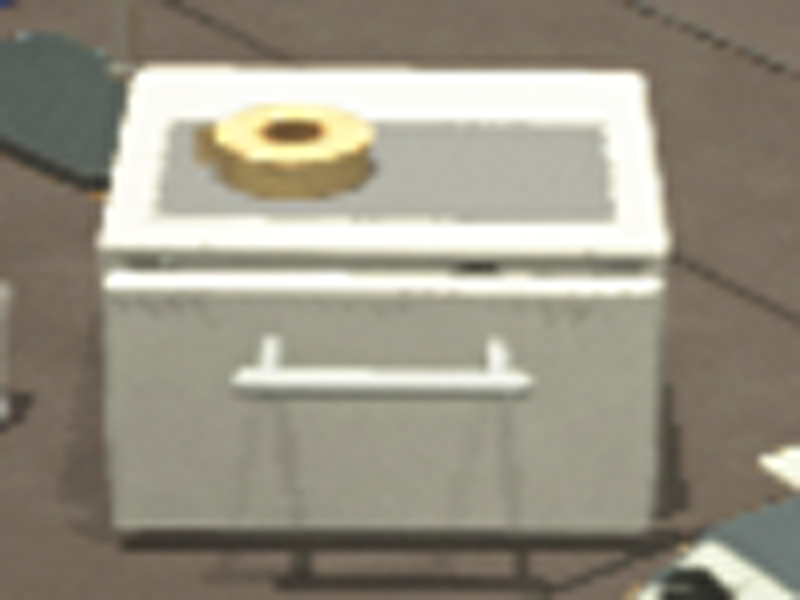

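The close-up shows the drawer already slightly open, with the black knob just visible in the gap. The bar ends are at crop (575,378) and (468,525).

```bash
python3 - <<'E'
from h import *
c=robot.camera('top'); s=robot.camera('side')
f=lambda p:(105+p[0]/4.8-.4,95+p[1]/4.8-.4)
g=lambda p:(185+p[0]/8-.45,125+p[1]/8-.45)
C=[plane(c,*f(p),.135) for p in((289,32),(551,225),(313,545),(48,347))]
C=np.array(C);print(C)
ex=(C[0]+C[3]-C[1]-C[2]);
print('len',np.linalg.norm(C[0]-C[1]),np.linalg.norm(C[1]-C[2]))
ey=C[3]+C[2]-C[0]-C[1]; print('yaw x',np.degrees(np.arctan2(ex[1],ex[0])),'y',np.degrees(np.arctan2(ey[1],ey[0]))-90)
o=C.mean(0)
b=np.array([plane(c,*f(p),.1) for p in((575,378),(468,525))]); print('bar',b,b.mean(0),np.linalg.norm(b[0]-b[1]))
d=b[1]-b[0];print('bar yaw',np.degrees(np.arctan2(d[1],d[0]))-90)
bs=np.array([plane(s,*g(p),.1) for p in((237,381),(530,381))]);print('side bar',bs,bs.mean(0))
CS=np.array([plane(s,*g(p),.135) for p in((138,67),(643,70),(667,245),(100,243))]);print('side roof',CS.mean(0),CS)
y=np.arctan2(d[1],d[0])-np.pi/2;u=np.array([np.cos(y),np.sin(y),0])
print('drawer',(o-b.mean(0))@u-.149, o)
for n,uv,z in(('white',(184,253),.09),('amber',(303,222),.1)):print(n,plane(c,*uv,z))
o=robot.get_obs();print(o['time'],R.from_quat(o['tool_rot']).as_matrix())
E
```

```text
[[0.81595679 0.39105515 0.135     ]
 [0.69498928 0.23577331 0.135     ]
 [0.50620063 0.38056789 0.135     ]
 [0.6279169  0.53591415 0.135     ]]
len 0.1968389841513865 0.2379214680852615
yaw x 52.00062960372488 y 52.45190589058828
bar [[0.60639998 0.22477849 0.1       ]
 [0.51736879 0.29216117 0.1       ]] [0.56188439 0.25846983 0.1       ] 0.11165562424979045
bar yaw 52.87998143277511
side bar [[0.51599771 0.29467236 0.1       ]
 [0.61187768 0.22323744 0.1       ]] [0.56393769 0.2589549  0.1       ]
side roof [0.6604753  0.38316939 0.135     ] [[0.62658039 0.53313731 0.135     ]
 [0.81735577 0.39001723 0.135     ]
 [0.69385323 0.23356017 0.135     ]
 [0.50411182 0.37596286 0.135     ]]
drawer 0.01252710021586595 [0.6612659  0.38582763 0.135     ]
white [0.3750097  0.34873834 0.09      ]
amber [ 0.45678274 -0.00361955  0.1       ]
0.2 [[-9.63014196e-01  2.69450033e-01 -5.81996800e-04]
 [ 2.69450566e-01  9.63013426e-01 -1.23846614e-03]
 [ 2.26765990e-04 -1.34947984e-03 -9.99999064e-01]]
```

Call:
{"fn": "carry_out", "kwargs": {
  "series": [
    [-55,-26,0,0,0,3,-0.36],
    [-110,-52,0,0,0,6,-0.36],
    [-165,-78,0,0,0,9,-0.36],
    [-220,-104,0,0,0,12,-0.36],
    [-275,-130,0,0,0,15,-0.36],
    [-330,-156,0,0,0,18,-0.36],
    [-385,-183,0,0,0,21,-0.36],
    [-440,-209,0,0,0,22,-0.36]
  ],
  "force": 40
}}

```text
time: 1.2
position: [0.5368, 0.2801, 0.222]
tool_rot: [0.323, 0.946, -0.001, -0.0]
ft_force: [1.2, 0.4, 1.0]
grip_width: 0.0285
```

```bash
cat >> h.py <<'E'
def shift(P,yaw=None):
    "tool-frame shift mm to world P, and turn (deg) to make tool down with tool y at yaw (mod 180)"
    o=robot.get_obs(); M=R.from_quat(o['tool_rot']).as_matrix()
    d=M.T@(np.array(P)-o['position'])*1e3
    print('t',o['time'],'pos',o['position'].round(4),'w',round(o['grip_width'],4),'F',o['ft_force'].round(1),'q',o['q'].round(2))
    print('shift',d.round(1))
    if yaw is not None:
        best=None
        for k in(0,180):
            a=np.radians(yaw+k); y=np.array([np.cos(a),np.sin(a),0]); z=np.array([0,0,-1.]); x=np.cross(y,z)
            T=np.stack([x,y,z],1); r=np.degrees(R.from_matrix(M.T@T).as_rotvec()); print('turn',r.round(2))
E
python3 - <<'E'
from h import *
shift((.5625,.2585,.16),52.4)
c=snap('top','top1.png')
yw=np.radians(52.4);u=np.array([np.cos(yw),np.sin(yw)]);v=np.array([-u[1],u[0]])
t=plane(c,105+287/4.8-.4,95+362/4.8-.4,.154)[:2]; d=t-np.array([.5625,.2585]); print('tape from bar: x',d@u,'y',d@v)
E
```

```text
t 1.2 pos [0.5368 0.2801 0.222 ] w 0.0285 F [1.2 0.4 1. ] q [ 0.3   0.5   1.48 -0.    1.16 -0.62]
shift [-33.6  -1.3  62. ]
turn [-0.07  0.   -0.09]
turn [0.0000e+00 1.1000e-01 1.7991e+02]
tape from bar: x 0.13591678555056008 y 0.04067931157626565
```

```bash
python3 - <<'E'
from h import *
shift((.5665,.2555,.14),52.4)
E
```

```text
t 1.25 pos [0.5443 0.2747 0.2222] w 0.028 F [ 4.1 -2.2  0.1] q [ 0.29  0.51  1.48 -0.01  1.15 -0.62]
shift [-28.5  -1.5  82.5]
turn [ 0.04  0.5  -0.37]
turn [ 7.9000e-01 -6.0000e-02  1.7963e+02]
```

Call:
{"fn": "carry_out", "kwargs": {
  "series": [
    [-14,-1,20,0,0,0,-0.36],
    [-28,-1,40,0,0,0,-0.36],
    [-28,-1,40,0,0,0,-0.36],
    [-28,-1,40,0,0,0,-0.36]
  ]
}}

```text
time: 1.75
position: [0.5654, 0.2573, 0.1824]
tool_rot: [0.325, 0.946, -0.001, 0.004]
ft_force: [0.8, -0.9, -0.1]
grip_width: 0.0276
```

```bash
python3 - <<'E'
from h import *
shift((.5665,.2555,.086),52.4)
c=snap('top','top2.png');s=snap('side','side2.png')
shift((.5665,.2555,.086),52.4)
a=cv2.imread('pics/side2.png')[90:200,185:295];b=cv2.imread('pics/top2.png')[115:225,150:260]
cv2.imwrite('pics/b2.png',cv2.resize(np.hstack([a,b]),(800,400),interpolation=cv2.INTER_CUBIC))
E
```

```text
t 1.75 pos [0.5654 0.2573 0.1824] w 0.0276 F [ 0.8 -0.9 -0.1] q [ 0.25  0.57  1.49 -0.01  1.08 -0.66]
shift [-1.2 -0.7 96.5]
turn [ 0.02  0.45 -0.32]
turn [ 7.1000e-01 -3.0000e-02  1.7968e+02]
t 1.85 pos [0.5657 0.2575 0.1832] w 0.0277 F [-0.1 -0.2  0.2] q [ 0.25  0.57  1.49 -0.01  1.08 -0.66]
shift [-1.  -1.3 97.2]
turn [ 0.09  0.52 -0.29]
turn [ 8.2000e-01 -1.4000e-01  1.7971e+02]
```

View pics/b2.png

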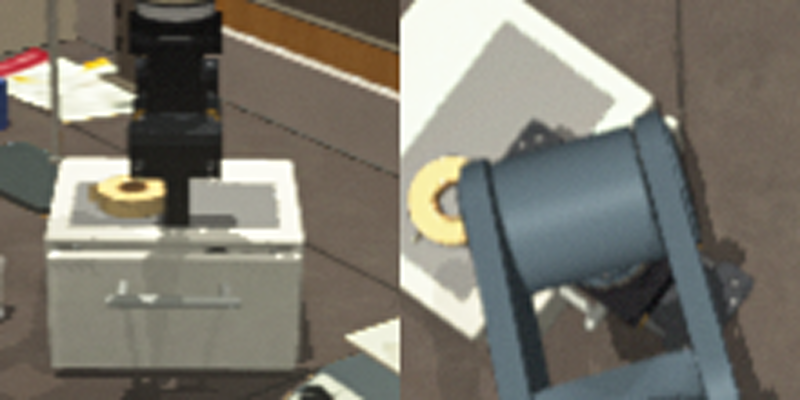

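The side view shows the fingers lined up above the bar, and the body is clear of the tape. I'll go down and close.

Call:
{"fn": "carry_out", "kwargs": {
  "series": [
    [-1,-1,30,0,0.5,-0.3,-0.36],
    [-1,-1,60,0,0.5,-0.3,-0.36],
    [-1,-1,80,0,0.5,-0.3,-0.36],
    [-1,-1,97,0,0.5,-0.3,-0.36],
    [-1,-1,97,0,0.5,-0.3,-0.36]
  ]
}}

```text
time: 2.48
position: [0.5658, 0.2559, 0.0854]
tool_rot: [0.322, 0.947, 0.0, -0.0]
ft_force: [1.2, -0.3, 0.1]
grip_width: 0.0278
```

```bash
python3 - <<'E'
from h import *
shift((.5665,.2555,.086),52.4)
E
```

```text
t 2.475 pos [0.5658 0.2559 0.0854] w 0.0278 F [ 1.2 -0.3  0.1] q [ 0.24  0.7   1.55  0.    0.89 -0.67]
shift [-0.8  0.1 -0.6]
turn [-0.   -0.05  0.05]
turn [ 8.0000e-02 -0.0000e+00 -1.7995e+02]
```

Call:
{"fn": "carry_out", "kwargs": {
  "series": [
    [0,0,0,0,0,0,-1],
    [0,0,0,0,0,0,-1],
    [0,0,0,0,0,0,-1],
    [0,0,0,0,0,0,-1]
  ],
  "force": 40
}}

```text
time: 2.98
position: [0.5664, 0.2562, 0.0863]
tool_rot: [0.322, 0.947, 0.001, 0.0]
ft_force: [-0.5, 0.6, 4.1]
grip_width: 0.0098
```

Call:
{"fn": "carry_out", "kwargs": {
  "series": [
    [0,-8,0,0,0,0,-1],
    [0,-20,0,0,0,0,-1],
    [0,-34,0,0,0,0,-1],
    [0,-48,0,0,0,0,-1],
    [0,-62,0,0,0,0,-1],
    [0,-76,0,0,0,0,-1],
    [0,-90,0,0,0,0,-1],
    [0,-100,0,0,0,0,-1]
  ]
}}

```text
time: 3.98
position: [0.5043, 0.1761, 0.0863]
tool_rot: [0.322, 0.947, 0.001, -0.0]
ft_force: [-0.5, 4.8, 2.2]
grip_width: 0.0097
```

```bash
python3 - <<'E'
from h import *
shift((.5665,.2555,.086),52.4)
E
```

```text
t 3.975 pos [0.5043 0.1761 0.0863] w 0.0097 F [-0.5  4.8  2.2] q [ 0.13  0.61  1.78  0.    0.75 -0.79]
shift [ -0.9 100.8   0.4]
turn [ 0.04 -0.05  0.02]
turn [ 7.0000e-02  7.0000e-02 -1.7998e+02]
```

Call:
{"fn": "carry_out", "kwargs": {
  "series": [
    [0,-8,0,0,0,0,-1],
    [0,-16,0,0,0,0,-1],
    [0,-22,0,0,0,0,-1],
    [0,-25,0,0,0,0,-1],
    [0,-28,0,0,0,0,-1],
    [0,-30,0,0,0,0,-1]
  ]
}}

```text
time: 4.72
position: [0.4891, 0.1563, 0.0863]
tool_rot: [0.324, 0.946, 0.005, 0.002]
ft_force: [4.3, 23.5, -5.7]
grip_width: 0.0098
```

```bash
python3 - <<'E'
from h import *
shift((.5665,.2555,.086),52.4)
c=snap('top','top3.png');s=snap('side','side3.png')
shift((.5665,.2555,.086),52.4)
a=cv2.imread('pics/side3.png')[100:220,185:305];b=cv2.imread('pics/top3.png')[125:245,150:270]
cv2.imwrite('pics/b3.png',cv2.resize(np.hstack([a,b]),(800,400),interpolation=cv2.INTER_CUBIC))
E
```

```text
t 4.725 pos [0.4891 0.1563 0.0863] w 0.0098 F [ 4.3 23.5 -5.7] q [ 0.09  0.59  1.84  0.01  0.71 -0.83]
shift [ -0.3 125.8   1.8]
turn [ 0.65  0.03 -0.23]
turn [ 4.0000e-02 -1.0100e+00  1.7977e+02]
t 4.825 pos [0.4891 0.1563 0.0863] w 0.0096 F [ 3.8 19.1 -3.1] q [ 0.09  0.59  1.84  0.01  0.71 -0.83]
shift [ -0.4 125.8   1.7]
turn [ 0.62  0.04 -0.19]
turn [ 6.0000e-02 -9.8000e-01  1.7981e+02]
```

View pics/b3.png

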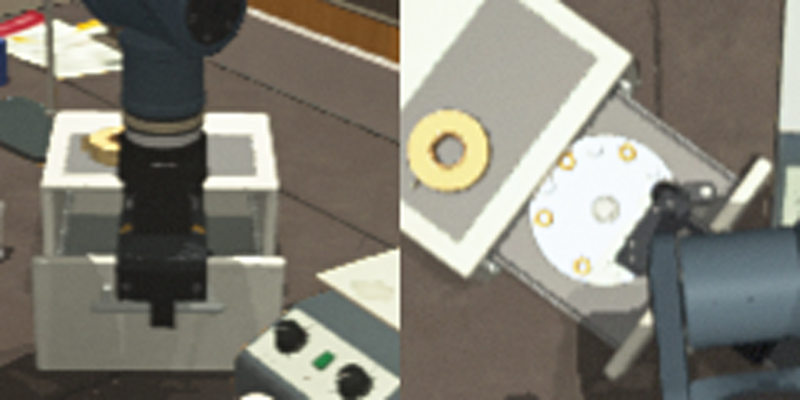

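The drawer has moved 126 mm and is now firm against its stop at about 20 N. The top view shows the wheel exposed and the knob at crop (665,192). I'll release the bar and go up.

Call:
{"fn": "carry_out", "kwargs": {
  "series": [
    [0,0,0,0,0,0,-1],
    [0,0,0,0,0,0,-0.36],
    [0,0,0,0,0,0,-0.36],
    [0,0,0,0,0,0,-0.36],
    [0,0,-30,0,0,0,-0.36],
    [0,0,-70,0,0,0,-0.36],
    [0,0,-120,0,0,0,-0.36],
    [0,0,-120,0,0,0,-0.36]
  ]
}}

```text
time: 5.82
position: [0.4911, 0.1553, 0.21]
tool_rot: [0.324, 0.946, 0.007, 0.006]
ft_force: [0.7, 0.2, 0.2]
grip_width: 0.0277
```

Call:
{"fn": "carry_out", "kwargs": {
  "series": [
    [20,-30,0,0,0,0,-0.2],
    [40,-60,0,0,0,0,0],
    [60,-80,0,0,0,0,0],
    [60,-80,0,0,0,0,0]
  ]
}}

```text
time: 6.32
position: [0.3917, 0.1285, 0.2072]
tool_rot: [0.324, 0.946, 0.006, 0.004]
ft_force: [0.6, 0.3, -0.1]
grip_width: 0.0427
```

```bash
python3 - <<'E'
from h import *
shift((.5665,.2555,.086),52.4)
c=snap('top','top4.png');s=snap('side','side4.png')
a=cv2.imread('pics/side4.png')[110:210,190:290];b=cv2.imread('pics/top4.png')[130:230,160:260]
cv2.imwrite('pics/b4.png',cv2.resize(np.hstack([a,b]),(800,400),interpolation=cv2.INTER_CUBIC))
E
```

```text
t 6.325 pos [0.3917 0.1285 0.2072] w 0.0427 F [ 0.6  0.3 -0.1] q [ 0.04  0.26  1.97  0.01  0.9  -0.88]
shift [-59.6 205.8 124.4]
turn [ 0.8   0.26 -0.22]
turn [  0.41  -1.25 179.77]
```

View pics/b4.png

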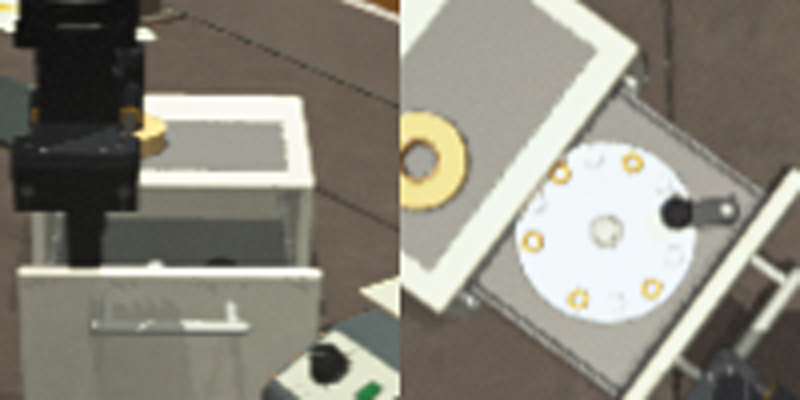

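The knob's top is clearly visible in the top view at crop (677,212), which is about pixel (229,182.6). The drawer is fully out.

```bash
python3 - <<'E'
from h import *
c=robot.camera('top')
im=c['pixels'].astype(int); sub=im[170:195,215:240]
m=(sub.max(2)<60).astype(np.uint8); n,l,st,ce=cv2.connectedComponentsWithStats(m); print(st,ce)
k=plane(c,160+277/4-.4,130+212/4-.4,.104);print('knob hand',k)
for i in range(1,n):
    if st[i,4]>15: print(plane(c,215+ce[i][0],170+ce[i][1],.1))
yw=np.radians(52.4);u=np.array([np.cos(yw),np.sin(yw)]);v=np.array([-u[1],u[0]])
o=np.array([.661,.3848]); print('model',o-u*.189+ -v*.04)
h=np.array([.563,.2588])-u*.1258; print('from handle',h+u*.1-v*.04)
for P in ((.527,.204,.104),): 
  print(proj(c,P))
s=robot.camera('side'); print('side proj',proj(s,(.5146,.1954+0,.104)))
b=cv2.imread('pics/side4.png')[155:185,225:265]; cv2.imwrite('pics/s4c.png',cv2.resize(b,(800,600),interpolation=cv2.INTER_CUBIC))
shift((k[0],k[1],.2),142.4)
E
```

```text
[[  0   0  25  25 589]
 [ 11  10   7   7  36]] [[11.87266553 11.9524618 ]
 [14.08333333 12.77777778]]
knob hand [0.57822253 0.21209523 0.104     ]
[0.57806734 0.21153819 0.1       ]
model [0.57737415 0.21065145]
from handle [0.57894984 0.21395312]
(np.float64(231.9959987311784), np.float64(199.89486354134291))
side proj (np.float64(232.23680726993672), np.float64(182.82724252369965))
t 6.525 pos [0.3965 0.1288 0.2082] w 0.0434 F [-0.6  0.4 -0.5] q [ 0.04  0.26  1.96  0.01  0.9  -0.88]
shift [-92.5 177.1  12.2]
turn [  0.4    1.21 -90.21]
turn [ 1.2  -0.4  89.79]
```

View pics/s4c.png

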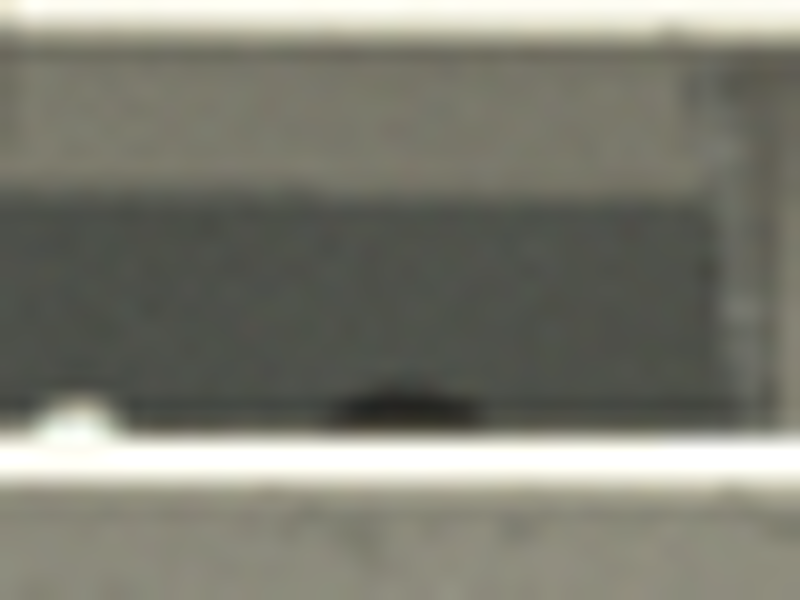

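The knob estimates agree: the image gives (0.578, 0.212), and the handle and model values are within 2 mm. I'll go over it, with the jaws turned parallel to the front.

Call:
{"fn": "carry_out", "kwargs": {
  "series": [
    [-12,22,2,0,0,10,0],
    [-24,45,4,0,0,20,0],
    [-36,68,6,0,0,30,0],
    [-48,91,8,0,0,40,0],
    [-60,114,10,0,0,50,0],
    [-72,137,12,0,0,60,0],
    [-84,160,12,0,0,70,0],
    [-92,177,12,0.6,-0.2,80,0]
  ]
}}

```text
time: 7.52
position: [0.5799, 0.2129, 0.1995]
tool_rot: [0.858, 0.514, 0.005, 0.001]
ft_force: [0.5, -0.5, 0.9]
grip_width: 0.0431
```

Call:
{"fn": "carry_out", "kwargs": {
  "series": [
    [0,0,0,0,0,5,0],
    [0,0,0,0,0,10,0],
    [0,0,0,0,0,10,0]
  ]
}}

```text
time: 7.9
position: [0.5808, 0.2131, 0.1989]
tool_rot: [0.899, 0.438, 0.005, 0.001]
ft_force: [-0.6, 0.6, 0.2]
grip_width: 0.0436
```

```bash
python3 - <<'E'
from h import *
shift((.578,.212,.125),142.4)
E
```

```text
t 7.9 pos [0.5808 0.2131 0.1989] w 0.0436 F [-0.6  0.6  0.2] q [0.17 0.54 1.48 0.   1.11 0.83]
shift [-3.3 -2.  73.9]
turn [ -0.78  -0.52 179.52]
turn [ 0.33 -0.5  -0.48]
```

Call:
{"fn": "carry_out", "kwargs": {
  "series": [
    [-3,-2,20,0.3,-0.5,-0.5,0],
    [-3,-2,50,0.3,-0.5,-0.5,0],
    [-3,-2,74,0.3,-0.5,-0.5,0],
    [-3,-2,74,0.3,-0.5,-0.5,0]
  ]
}}

```text
time: 8.4
position: [0.5758, 0.2118, 0.1216]
tool_rot: [0.897, 0.442, -0.003, -0.001]
ft_force: [0.4, -0.7, 0.5]
grip_width: 0.0434
```

```bash
python3 - <<'E'
from h import *
c=snap('top','top5.png');s=snap('side','side5.png')
shift((.578,.212,.0735),142.4)
a=cv2.imread('pics/side5.png')[110:210,190:290];b=cv2.imread('pics/top5.png')[130:230,160:260]
cv2.imwrite('pics/b5.png',cv2.resize(np.hstack([a,b]),(800,400),interpolation=cv2.INTER_CUBIC))
E
```

```text
t 8.5 pos [0.5781 0.2122 0.1244] w 0.0436 F [ 0.5 -0.1  0.7] q [ 0.17  0.64  1.54 -0.    0.96  0.83]
shift [-0.2  0.  50.9]
turn [-6.0000e-02 -0.0000e+00 -1.7995e+02]
turn [-0.    0.04  0.05]
```

View pics/b5.png

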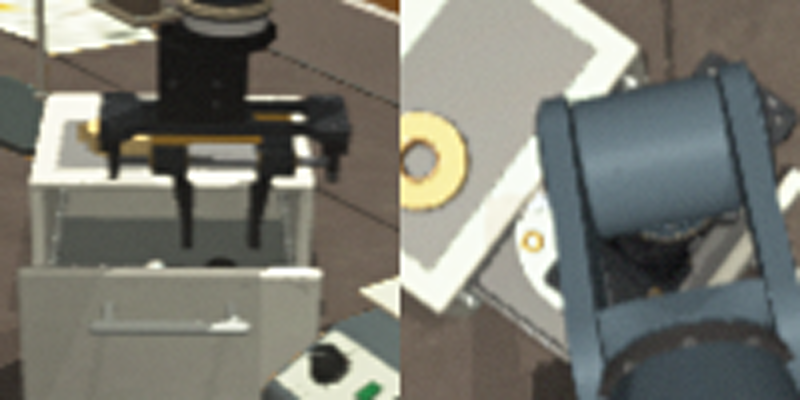

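The side view shows the knob at crop (220,263), centred between the fingers at 185 and 255. I'll go down to it.

Call:
{"fn": "carry_out", "kwargs": {
  "series": [
    [0,0,20,0,0,0,0],
    [0,0,40,0,0,0,0],
    [0,0,52,0,0,0,0],
    [0,0,52,0,0,0,0],
    [0,0,52,0,0,0,0]
  ]
}}

```text
time: 9.12
position: [0.5789, 0.2124, 0.0733]
tool_rot: [0.897, 0.442, 0.001, 0.0]
ft_force: [0.3, -0.3, 0.6]
grip_width: 0.0436
```

Call:
{"fn": "carry_out", "kwargs": {
  "series": [
    [0,0,0,0,0,0,-1],
    [0,0,0,0,0,0,-1],
    [0,0,0,0,0,0,-1],
    [0,0,0,0,0,0,-1],
    [0,0,0,0,0,0,-1]
  ],
  "force": 55
}}

```text
time: 9.75
position: [0.5788, 0.2126, 0.0737]
tool_rot: [0.897, 0.442, 0.001, 0.0]
ft_force: [-1.1, 1.1, 3.5]
grip_width: 0.0219
```

```bash
python3 - <<'E'
from h import *
shift((.578,.212,.0725),142.4)
E
```

```text
t 9.75 pos [0.5788 0.2126 0.0737] w 0.0219 F [-1.1  1.1  3.5] q [ 0.17  0.71  1.57 -0.    0.86  0.83]
shift [-1.  -0.2  1.2]
turn [ 9.0000e-02  9.0000e-02 -1.7994e+02]
turn [ 0.06 -0.06  0.06]
```

The jaws hold 21.9 mm, so the knob is gripped. I'll pull it up 18 mm, with a little more travel to reach the end.

Call:
{"fn": "carry_out", "kwargs": {
  "series": [
    [0,0,-3,0,0,0,-1],
    [0,0,-7,0,0,0,-1],
    [0,0,-11,0,0,0,-1],
    [0,0,-14,0,0,0,-1],
    [0,0,-17,0,0,0,-1],
    [0,0,-19,0,0,0,-1],
    [0,0,-20,0,0,0,-1],
    [0,0,-20,0,0,0,-1]
  ],
  "force": 60
}}

```text
time: 10.75
position: [0.5785, 0.2125, 0.0919]
tool_rot: [0.897, 0.442, 0.0, 0.0]
ft_force: [4.6, 1.3, -20.6]
grip_width: 0.0216
```

```bash
python3 - <<'E'
from h import *
shift((.578,.212,.0725),142.4)
c=snap('top','top6.png');s=snap('side','side6.png')
shift((.578,.212,.0725),142.4)
a=cv2.imread('pics/side6.png')[110:210,190:290];b=cv2.imread('pics/top6.png')[130:230,160:260]
cv2.imwrite('pics/b6.png',cv2.resize(np.hstack([a,b]),(800,400),interpolation=cv2.INTER_CUBIC))
E
```

```text
t 10.75 pos [0.5785 0.2125 0.0919] w 0.0216 F [  4.6   1.3 -20.6] q [ 0.17  0.68  1.56 -0.    0.9   0.83]
shift [-0.7 -0.1 19.4]
turn [ 1.0000e-02  2.0000e-02 -1.7995e+02]
turn [ 0.01 -0.01  0.05]
t 10.85 pos [0.5785 0.2124 0.0919] w 0.0215 F [  5.    1.2 -21.2] q [ 0.17  0.68  1.56 -0.    0.9   0.83]
shift [-0.6 -0.1 19.4]
turn [ 0.0000e+00  2.0000e-02 -1.7995e+02]
turn [ 0.01 -0.    0.05]
```

View pics/b6.png

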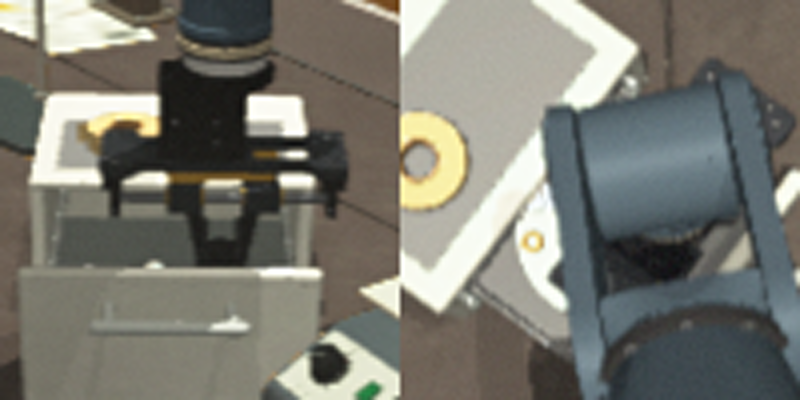

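```bash
python3 - <<'E'
from h import *
s=snap('side','side7.png')
print('expect knob top up/down',[tuple((np.array(proj(s,(.578,.212,z)))-[190,110])*4) for z in(.122,.104)])
a=cv2.imread('pics/side7.png');cv2.imwrite('pics/s7c.png',cv2.resize(a[145:185,225:265],(600,600),interpolation=cv2.INTER_CUBIC))
# bystander change vs start
for n in('top','side'):
    d=cv2.absdiff(cv2.imread(f'pics/{n}0.png'),cv2.imread(f'pics/{n}6.png')).max(2)>40
    m=cv2.morphologyEx(d.astype(np.uint8),cv2.MORPH_OPEN,np.ones((3,3)));k,l,st,_=cv2.connectedComponentsWithStats(m)
    print(n,[tuple(map(int,r)) for r in st[1:] if r[4]>12])
shift((.578,.212,.0725))
E
```

```text
expect knob top up/down [(np.float64(219.97237679838906), np.float64(240.7006331771462)), (np.float64(219.57628526150256), np.float64(260.80084246059096))]
top [(176, 147, 66, 67, 1712), (254, 173, 7, 10, 50), (232, 179, 15, 9, 56), (241, 191, 6, 7, 32), (123, 202, 205, 182, 19594), (0, 327, 106, 57, 4381), (325, 333, 13, 30, 245), (327, 362, 27, 19, 288), (309, 373, 7, 3, 21), (274, 381, 7, 3, 17), (323, 380, 17, 4, 45), (341, 381, 9, 3, 27)]
side [(0, 0, 151, 145, 9587), (169, 0, 96, 83, 2995), (0, 69, 80, 193, 7811), (230, 80, 38, 42, 1027), (200, 125, 77, 54, 2333), (266, 177, 4, 4, 15), (267, 182, 3, 7, 21), (100, 189, 38, 55, 1010), (203, 191, 13, 3, 39), (242, 190, 11, 4, 36), (261, 191, 8, 6, 34), (221, 195, 4, 4, 15), (163, 200, 91, 34, 1387), (59, 214, 17, 17, 100), (96, 218, 28, 16, 265), (81, 228, 5, 8, 30), (116, 246, 14, 17, 166), (81, 250, 34, 24, 227), (74, 270, 6, 3, 18), (141, 295, 28, 31, 500), (6, 299, 54, 56, 1902), (111, 328, 31, 24, 347), (123, 329, 41, 30, 344)]
t 10.9 pos [0.5785 0.2124 0.0919] w 0.0216 F [  4.2   1.7 -21.2] q [ 0.17  0.68  1.56 -0.    0.9   0.83]
shift [-0.6 -0.1 19.4]
```

View pics/s7c.png

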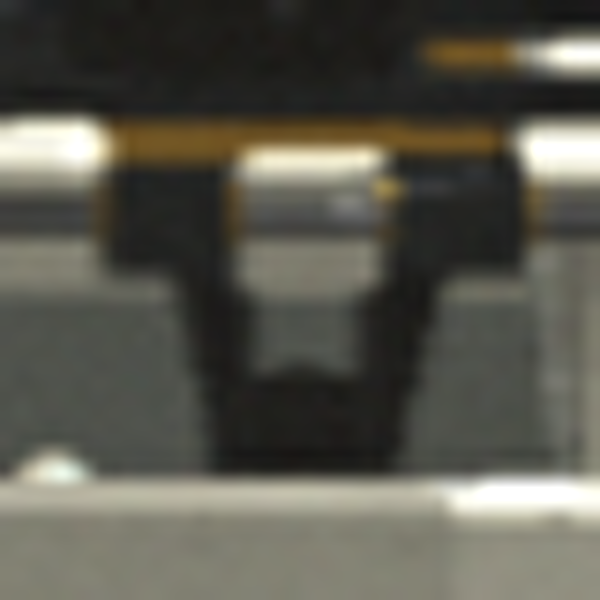

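View pics/top6.png

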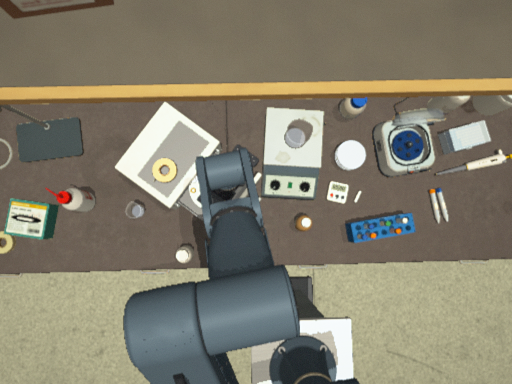

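```bash
python3 - <<'E'
from h import *
shift((.578,.212,.0725)); print(robot.hand_in()); 
E
```

```text
t 10.9 pos [0.5785 0.2124 0.0919] w 0.0216 F [  4.2   1.7 -21.2] q [ 0.17  0.68  1.56 -0.    0.9   0.83]
shift [-0.6 -0.1 19.4]
the job is handed in; nothing more can be done
None
```

I pulled the drawer out to its stop, then gripped the plunger knob and drew it up to the end of its travel. I handed the job in at 10.9 s, still holding the knob.

- **Drawer:** it started about 14 mm open and moved another 126 mm, until it pushed back with about 20 N. In the side picture the handle is at the same place before and after the knob work.
- **Knob:** the gripper rose 18.2 mm with the jaws shut on the knob at about 21.6 mm. It then stalled with a steady 21 N downward, more than the spring's 12 N, so the plunger is at its end stop.
- **Disagreement:** the side picture shows the knob raised by about 4.5 pixels, where 5 would be the full 18 mm. That is roughly 16 mm, give or take 2 mm. I took the force reading as the better evidence and did not pull further. The pin itself was hidden from both cameras.
- **Bystanders:** in the last top picture the tape, both bottles, the beaker and the rack look where they were. I checked this by eye: the picture comparison showed the arm, the drawer and shadows.

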